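# Restart the wind-up timer of a fountain test rig

### The arm

A 7-joint arm with a two-finger parallel gripper is mounted at the origin on the work surface. World frame = base frame: x ahead of the robot, y to its left, z up, the work surface at z = 0. Lengths are in m, angles in degrees, forces in N, time in s.
With the tool pointing down it reaches from about 0.425 to 0.875 m from the base axis. Payload 8.4 kg.
Tool frame: the origin (TCP) lies midway between the tips of the shut fingers; the grasp point (between the pads) lies 19 mm behind it; z points along the fingers, y is the line along which they close (so a half turn about z gives the same grasp; the last joint's range is limited). The gripper opens to 87 mm and grips with 3 to 60 N. Pads are 19 mm wide; open, the fingers measure 117 mm over their backs; the gripper's body (75 mm by 190 mm) begins 51 mm behind the grasp point.
Start: joints at [59.748, 19.091, 2.286, 83.961, -0.768, 76.965, -3.352], TCP at [0.27, -0.591, 0.223] pointing down, gripper open.
Joint ranges: [-147.57, 147.57], [-21.85, 119.76], [-74.77, 79.35], [14.55, 137.4], [-85.83, 265.84], [4.83, 119.75], [-152.11, 152.11]. Speed limits (degrees/s): [127.2, 127.2, 159.86, 159.86, 180, 180, 180].

### API

Orientations are given as [roll, pitch, yaw] about the fixed x, y, z axes, in that order (R = Rz(yaw) Ry(pitch) Rx(roll)).
In Python, from workcell import * gives the robot as it stands.
- The arm moves only by the tool move_arm, never from a script. Its argument "rows" is a list of rows, each a list of 3 entries, a list of its own where there are three numbers: the opening, from 0 (shut) to 1 (fully open), then the shift along the tool's x, y, z in units of 30 mm (1.0 is 30 mm), then the turn about the tool's z in units of 5 degrees (1.0 is 5 degrees). In form: [[jaw, [tx, ty, tz], roll], ...]. A call has 1 to 12 rows; each row shifts and turns the commanded pose from where the row before left it, along the tool's axes as they then stand; what a row does not reach is not made up. A row lasts 1/12 s, in which the tool goes at most 41.7 mm and 7.16 degrees, less where a joint would pass 70% of its speed; a pose out of reach is approached as far as the arm can. A call with a number of a shift or a turn outside -1 to 1 is refused whole. A call with a gripper value outside its range is refused whole. The fingers move at their own pace and stop on an object; "newtons" is the grip in N (left out, the last holds). Time passes only in rows, so rows that do not move let the fingers close. It gives the time, the measured TCP pose, the force, the opening and the grip force at its end, in the units of the state.
- state(): the state, without advancing time (a new reading comes with each control period).
- read_camera(name): name is "side" or "top" or "wrist"; returns a dict with "image" (480x640x3 uint8, blue, green, red), "mtx" (3x3 intrinsics, pixels), "R" (3x3) and "t" (3): a world point X has camera coordinates R X + t; the wrist camera has in their place "tool_from_camera" (4x4, takes a point from camera to tool coordinates, whose origin is the TCP and whose axes are the flange's). Camera axes: x right, y down, z forward; pixel columns grow to the right and rows downward; lengths in m; the calibration is good to about 2 mm. The wrist camera is an equidistant fisheye: a pixel r from the principal point sees the ray r / f radians off the axis. A picture is of the moment at which its call begins: read the wrist's pose just before it. There is no depth.
- hand_in(): hands the job in; it is judged then, once.
The state is a dict: "clock": time; "joint_positions": joint angles; "qd": joint speeds; "joint_efforts": joint torques, N m; "position": TCP position; "eef_rot": TCP orientation; "wrist_force": force on the tool from outside, world axes, zero at the start; "moment": the same for the moment, N m; "width": finger opening in m; "grasp_force": force on a finger pad.
Only numpy, scipy, OpenCV 4.12 (cv2) and the standard library are available. Lean on these libraries where they do the work, as an engineer would, in place of code of your own. Each camera call takes 0.05 s, during which the arm holds its last target. There are 200 camera calls.

### The job

Set up the fountain test rig for a fresh timed run: first pull its start lever fully towards the robot to hold, then turn the bar knob of the pressure regulator fully anticlockwise to its stop. With that done, wind the bow key on the tilted spring timer clockwise, a part turn at a time, until it stops, and last push the start lever fully away from the robot to run. Leave the nozzle, coupling and lamp lying about the rig where they are.

Things in the scene. Friction and masses are not known exactly. Their poses are not given: they have to be found in the camera images.
- timer: Spring timer, fixed: a steel drum 140 mm in diameter and 50 mm thick with a white dial, on an aluminium foot 150 x 130 x 12 mm. The drum's centre is 85 mm above the bench and its dial leans 30 degrees to own +x (away from the robot). Highest point of the drum 142 mm. A pipe union sticks out at its back (-x) to 97 mm from the origin. Origin: centre of the underside.
- key_grip (a point): Grip point of the steel bow key in the middle of the dial, on its axis, 40 mm out from the dial. Own z = key axis, out of the dial; own x = along the flat bow (turns with the key). Bow: 104 mm long over its round ends (x), 12 mm thick (y), 20 to 56 mm out from the dial. Grip it across its thickness, tool along the key's axis.
- wind_key (a joint): Angle wound on the key, rad: grows as it is turned clockwise (seen facing the dial), 0 = run down, 4.0 = fully wound, at its stop. Resistance grows with winding from about 0.12 to 0.18 N m; the key stays where it is let go.
- regulator: Pressure regulator, fixed: upright brass body on an aluminium foot 100 x 90 x 10 mm, round black bar knob on top, total height 115 mm; pipe ends to 65 mm either side (y), a small gauge towards own -x. Origin: centre of the underside.
- knob_grip (a point): Grip point of the regulator's bar knob: on its vertical axis, 102 mm above the bench. Own x = along the bar, which turns with the knob; own z up. The bar is 66 mm long (x), 14 mm thick (y) and stands 37 mm up from a cap of 68 mm diameter whose top is 24 mm below this point; the bar's top is 13 mm above it.
- reg_knob (a joint): Angle of the regulator knob, rad: 0 = fully anticlockwise (seen from above), at its stop; grows clockwise to 3.0. It stays where it is left.
- start_valve: Start valve, fixed: steel block 60 x 50 mm, 55 mm high, on an aluminium foot 110 x 80 x 10 mm, with a lever standing up from it; pipe ends to 60 mm either side (y). Origin: centre of the underside. The lever swings in its x-z plane about a horizontal hinge along y, 55 mm above the origin.
- lever_ball (a point): Centre of the black ball, 34 mm in diameter, at the end of the start lever, 90 mm from the hinge; the lever rod is 12 mm thick.
- start_lever (a joint): Angle of the start lever, rad: 0 = hold, leaning 0.55 rad from vertical to the valve's own -x (towards the robot); 1.1 = run, leaning 0.55 rad to own +x (away from the robot). It stays where it is left; needs about 2 N at the ball.
- nozzle: Bystander, loose: stainless fountain nozzle standing upright, 130 mm high, 54 mm wide at its collar. Origin: centre of the underside.
- coupling: Bystander, loose: black plastic pipe coupling standing upright, 72 mm in diameter, 72 mm high. Origin: centre of the underside.
- lamp: Bystander, loose: round submersible lamp lying flat, white rim 110 mm in diameter, 26 mm high. Origin: centre of the underside.

How it is judged:
By the outcome, as a careful person would: the job done as asked, in the order asked, and still so for the second after the job is handed in, with the robot touching nothing.
It also fails if it takes over 72 s, if anything falls off the work surface, if the arm or the gripper's body presses on something with over 40 N, if the wrist force passes 120 N, or if a joint passes its speed limit or range.

## Working session

There is one attempt and no reset: what is moved stays moved. The work goes in short steps, Python scripts to look and compute and a tool call to move; the robot and the scene stay as the last step left them, time stands still between calls to the robot, and variables do not carry over. Pictures are saved under pics/ and viewed, at most 12 in all, crops included, and the job is handed in when it is done.

Besides the shell and the picture viewer there is one more tool, called after "Call:" as name(argument=value, ...) on one line, values as JSON. move_arm: Moves the arm, as the interface text tells. Shifts and turns lie within -1 to 1; 1 stands for 30 mm of shift or 5 degrees of turn. Its arguments: {"type":"object","properties":{"rows":{"type":"array","items":{"type":"array"}},"newtons":{"type":"number"}},"required":["rows"]}

```bash
mkdir -p pics
python3 - <<'E'
from workcell import *
import cv2,pickle
d={}
for n in ("side","top","wrist"):
    d[n]=read_camera(n); cv2.imwrite(f"pics/{n}0.png",d[n]["image"])
pickle.dump(d,open("cams.pkl","wb"))
s=state(); print(s)
for n in d: print(n,{k:v for k,v in d[n].items() if k!="image"})
E
```

```text
{'clock': 0.15, 'joint_positions': array([59.74552273, 19.12071017,  2.28244197, 84.00084893, -0.76892897,
       76.96555543, -3.35376955]), 'qd': array([ 0.03547867, -0.13478196, -0.07799812, -0.14746717,  0.02756292,
       -0.03826402,  0.02380243]), 'joint_efforts': array([ 3.37539066e-03, -6.56837225e+01,  1.33767441e+00, -4.04107440e+01,
       -5.94358379e-02,  4.17980470e-02,  1.48901249e-04]), 'position': array([ 0.27012988, -0.59079255,  0.22187059]), 'eef_rot': array([-1.79928129e+02,  2.77030460e-03,  2.45696953e+01]), 'wrist_force': array([-0.64627813, -0.0215036 ,  0.68455824]), 'moment': array([ 0.01819444, -0.01085909,  0.03219195]), 'grasp_force': 0.0, 'width': 0.08718773723494051}
side {'mtx': array([[588.83334719,   0.        , 315.13856159],
       [  0.        , 588.83334719, 233.91667088],
       [  0.        ,   0.        ,   1.        ]]), 'R': array([[-9.96763522e-01, -8.03891573e-02,  2.54057824e-04],
       [-5.97346263e-02,  7.38540920e-01, -6.71557208e-01],
       [ 5.37982859e-02, -6.69398904e-01, -7.40952665e-01]]), 't': array([0.57615166, 0.11494877, 
[... 212 characters left out ...]
748262,  0.00124288],
       [-0.97570694,  0.06909361, -0.20789913],
       [ 0.20728989, -0.01595283, -0.97814948]]), 't': array([0.04155046, 0.62390579, 1.02886059])}
wrist {'mtx': array([[371.64829954,   0.        , 319.00801316],
       [  0.        , 371.64829954, 239.20752669],
       [  0.        ,   0.        ,   1.        ]]), 'tool_from_camera': array([[-8.14925935e-04, -9.60618991e-01, -2.77867757e-01,
         7.40378070e-02],
       [ 9.99999668e-01, -7.85276176e-04, -2.17997431e-04,
         6.81442986e-04],
       [-8.79045713e-06, -2.77867842e-01,  9.60619312e-01,
        -1.61919856e-01],
       [ 0.00000000e+00,  0.00000000e+00,  0.00000000e+00,
         1.00000000e+00]])}
```

View pics/top0.png

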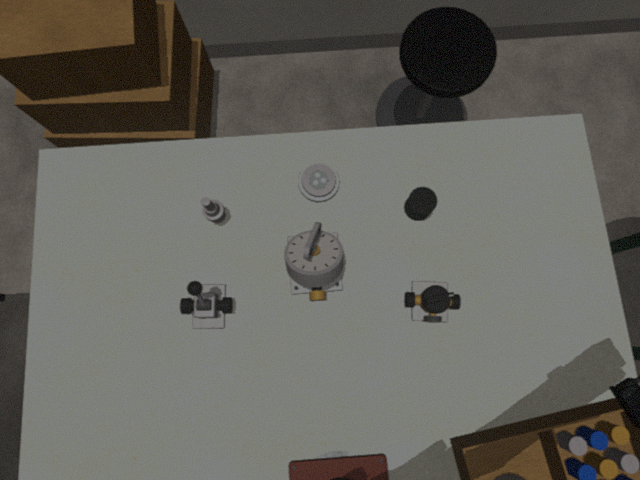

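View pics/side0.png

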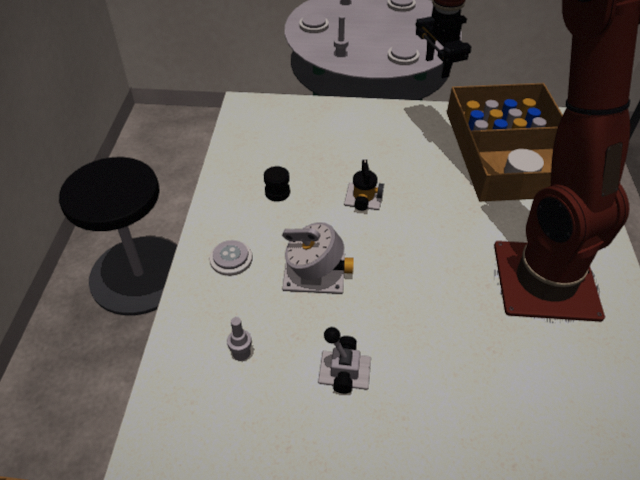

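Top view: valve at about (208,305) with ball (195,288), timer at (315,260), regulator at (433,300). Side view: valve (344,365), timer (315,260), regulator (365,190). I'll enlarge these next.

Run:
```python
import cv2,pickle,numpy as np
d=pickle.load(open("cams.pkl","rb"))
def crop(n,x,y,w=88,h=98):
    c=d[n]["image"][y:y+h,x:x+w]; c=cv2.resize(c,None,fx=3,fy=3,interpolation=cv2.INTER_CUBIC)
    c=np.clip(c.astype(float)*1.6,0,255).astype(np.uint8)
    for k in range(0,w,10):
        cv2.line(c,(k*3,0),(k*3,6 if k%50 else 14),(0,0,255),1)
    for k in range(0,h,10):
        cv2.line(c,(0,k*3),(6 if k%50 else 14,k*3),(0,0,255),1)
    return c
top=np.hstack([crop("top",165,260),crop("top",272,215),crop("top",390,255)])
side=np.hstack([crop("side",300,310),crop("side",275,205),crop("side",325,140)])
cv2.imwrite("pics/m.png",np.vstack([top,side]))
```

```text
(no output)
```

View pics/m.png

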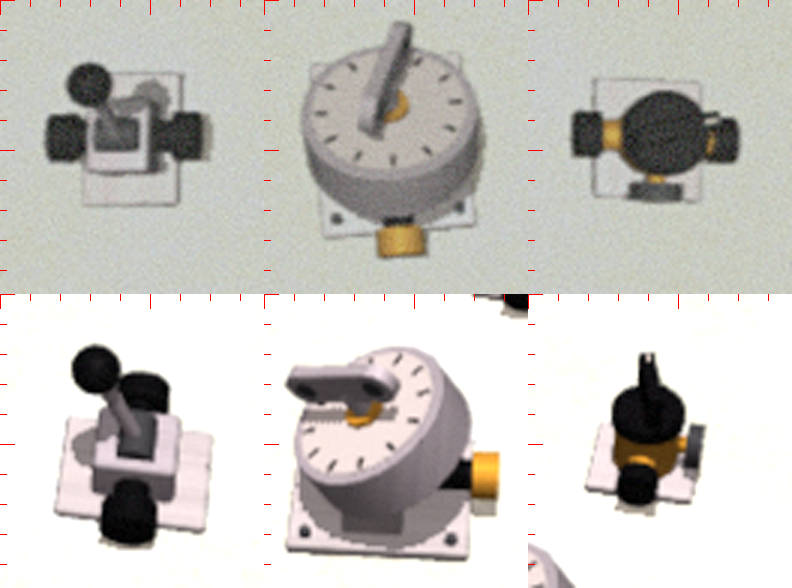

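The crops show the valve with its ball leaning away and to its left: ball at top (194.7,288.3) and side (332,335.3). The timer key's bow runs from about top (317.7,223) to (308,259). The regulator's bar is edge-on in the side view at about (365,160–177). Foot corners were also read for fitting poses.

```bash
cat > h.py <<'E'
import numpy as np,pickle
from scipy.optimize import least_squares
d=pickle.load(open("cams.pkl","rb"))
def proj(n,X):
    c=d[n];p=(np.atleast_2d(X)@c["R"].T+c["t"])@c["mtx"].T
    return p[:,:2]/p[:,2:]
def tri(obs):  # [(cam,u,v)]
    return least_squares(lambda X:np.concatenate([proj(n,X)[0]-[u,v] for n,u,v in obs]),[.6,0,.1])
def loc(p,L):
    c,s=np.cos(p[2]),np.sin(p[2]);L=np.atleast_2d(L)
    return np.c_[p[0]+c*L[:,0]-s*L[:,1],p[1]+s*L[:,0]+c*L[:,1],L[:,2]]
def fit(obs,p0):
    f=lambda p:np.concatenate([proj(n,loc(p,L))[0]-[u,v] for n,L,u,v in obs])
    r=least_squares(f,p0,loss="soft_l1");return r.x,f(r.x).reshape(-1,2)
E
python3 - <<'E'
from h import *
np.set_printoptions(precision=3,suppress=True)
def foot(a,b,h): return {k:(sx*a/2,sy*b/2,h) for k,sx,sy in(("FL",1,1),("FR",1,-1),("BL",-1,1),("BR",-1,-1))}
F=foot(.11,.08,.01)
v,r=fit([("top",F["FL"],192.7,284),("top",F["FR"],226,284),("top",F["BR"],225.3,328.7),("top",F["BL"],192.3,328.7),
 ("side",F["FR"],322,351),("side",F["FL"],318.3,382),("side",F["BL"],368.7,387),("side",F["BR"],371,356)],[.5,.25,0])
print("valve",v,np.degrees(v[2]));print(r)
b=tri([("top",194.7,288.3),("side",332,335.3)]);print("ball",b.x,b.fun)
f=lambda a:np.r_[proj("top",loc(v,[.09*np.sin(a[0]),0,.055+.09*np.cos(a[0])]))[0]-[194.7,288.3],proj("side",loc(v,[.09*np.sin(a[0]),0,.055+.09*np.cos(a[0])]))[0]-[332,335.3]]
q=least_squares(f,[.3]);print("lean",q.x,q.fun, loc(v,[.09*np.sin(q.x[0]),0,.055+.09*np.cos(q.x[0])]))
F=foot(.15,.13,.012)
t,r=fit([("top",F["FL"],287.3,236.7),("top",F["FR"],337.3,232.3),("top",F["BR"],342.3,290),("top",F["BL"],292.3,294),
 ("side",F["FL"],282.7,289.5),("side",F["BL"],343,291)],[.6,0,0])
print("timer",t,np.degrees(t[2]));print(r)
# drum: centre .085 high, dial normal (.5,0,.866)
C=np.array([0,0,.085]);n=np.array([.5,0,.866])
print("dial centre top/side px",proj("top",loc(t,C+.025*n)),proj("side",loc(t,C+.025*n)))
# key angle: bow end centre points at out=56 top edge, th from own x toward y
ex=np.array([.866,0,-.5]);ey=np.array([0,1,0])
for th in range(-90,91,15):
    a=np.radians(th);u=np.cos(a)*ex+np.sin(a)*ey
    P=[C+(.025+.056)*n+s*.052*u for s in(1,-1)]
    print(th,proj("top",loc(t,np.array(P))).round(1).tolist(),proj("side",loc(t,np.array(P))).round(1).tolist())
F=foot(.10,.09,.01)
g,r=fit([("top",F["FL"],412,281),("top",F["FR"],448,282.3),("top",F["BR"],448,321.7),("top",F["BL"],412,320.3)],[.5,-.3,0])
print("reg",g,np.degrees(g[2]));print(r)
print("cap px",proj("top",loc(g,[0,0,.078])),"bar top side",proj("side",loc(g,[0,0,.115])))
for th in range(0,180,15):
    a=np.radians(th);print(th,proj("side",np.array([[g[0]+s*.033*np.cos(a),g[1]+s*.033*np.sin(a),.115] for s in(1,-1)])).round(1).tolist())
# enhance knob
import cv2
im=np.hstack([cv2.resize(d["top"]["image"][280:320,415:457],(400,400),interpolation=cv2.INTER_CUBIC),cv2.resize(d["side"]["image"][150:190,345:387],(400,400),interpolation=cv2.INTER_CUBIC)])
cv2.imwrite("pics/k.png",np.clip(255*(im/255.)**.5*1.3,0,255).astype(np.uint8))
E
```

```text
valve [ 0.489  0.294 -0.038] -2.177370439243464
[[ 0.337  1.071]
 [-1.263  0.034]
 [-1.127 -0.349]
 [-0.483  0.735]
 [-0.015 -1.339]
 [-0.388 -0.369]
 [-0.066  0.126]
 [-0.313 -1.277]]
ball [0.52  0.292 0.137] [-0.015  0.357 -0.322 -0.067]
lean [0.36] [-0.391  0.223 -0.318 -0.714] [[0.52  0.292 0.139]]
timer [0.579 0.021 0.023] 1.3073599142724517
[[-0.38   0.104]
 [-0.269 -0.078]
 [ 0.707  0.02 ]
 [-0.779  0.867]
 [-0.822 -1.454]
 [ 0.033 -0.105]]
dial centre top/side px [[313.47  251.456]] [[308.721 243.827]]
-90 [[334.9, 233.2], [288.9, 237.4]] [[298.3, 213.8], [294.9, 246.4]]
-75 [[333.5, 229.0], [289.9, 241.8]] [[293.5, 216.1], [299.9, 244.1]]
-60 [[330.8, 225.3], [292.5, 245.8]] [[288.9, 219.2], [304.8, 240.8]]
-45 [[326.8, 222.2], [296.4, 249.1]] [[284.9, 223.1], [309.1, 236.7]]
-30 [[321.8, 220.1], [301.5, 251.5]] [[281.5, 227.4], [312.5, 232.1]]
-15 [[316.3, 219.0], [307.3, 252.8]] [[279.2, 231.9], [314.8, 227.4]]
0 [[310.5, 219.0], [313.5, 252.8]] [[278.0, 236.3], [315.8, 222.9]]
15 [[304.8, 220.1], [319.6, 251.6]] [[278.1, 240.3], [315.5, 218.9]]
30 [[299.5, 222.2], [325.1,
[... 228 characters left out ...]
.5], [303.1, 212.6]]
90 [[288.9, 237.4], [334.9, 233.2]] [[294.9, 246.4], [298.3, 213.8]]
reg [ 0.463 -0.261 -0.116] -6.654612705992226
[[ 0.118 -0.519]
 [-0.316 -0.213]
 [ 0.209  0.48 ]
 [-0.023  0.218]]
cap px [[436.805 298.974]] bar top side [[365.412 166.29 ]]
0 [[353.2, 165.6], [377.7, 166.9]]
15 [[353.5, 167.8], [377.3, 164.8]]
30 [[354.6, 169.8], [376.1, 162.8]]
45 [[356.5, 171.6], [374.2, 161.1]]
60 [[359.0, 173.0], [371.7, 159.7]]
75 [[361.9, 174.0], [368.8, 158.8]]
90 [[365.1, 174.5], [365.7, 158.3]]
105 [[368.3, 174.4], [362.6, 158.4]]
120 [[371.4, 173.7], [359.6, 159.1]]
135 [[373.9, 172.5], [357.1, 160.2]]
150 [[375.9, 170.9], [355.0, 161.7]]
165 [[377.2, 169.0], [353.7, 163.6]]
```

View pics/k.png

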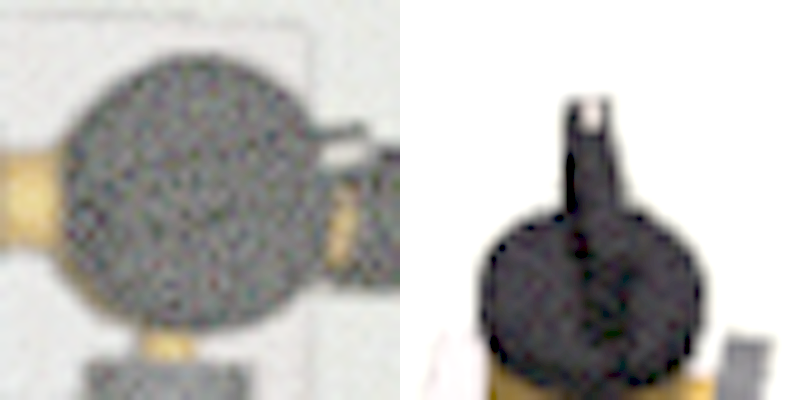

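Knob: in the top view a bar end with a white mark pokes out to the right at about (452,294). In the side view the bar is edge-on, its far end at about (364.8,160) and the cap centre at about (437–365,179). I'll compare this with the model.

Run:
```python
from h import *
np.set_printoptions(precision=4,suppress=True)
c=tri([("top",435.2,299.3),("side",365.3,179.3)]);print("cap",c.x,c.fun)
e=tri([("top",452.2,293.8),("side",364.8,160.5)]);print("barend",e.x,e.fun)
for n,a in(("L",(315.8+.5,226)),):pass
# key: top-surface ends
for nm,o in(("low end",[("top",318,222.5),("side",277.,231.)]),):
    k=tri(o);print(nm,k.x,k.fun)
F=[]
t=[.579,.021,.023];C=np.array([0,0,.085]);n=np.array([.5,0,.866])
print("axis grip",loc(t,C+(.025+.04)*n))
```

```text
cap [ 0.4617 -0.2592  0.0698] [-0.0203  0.4756 -0.5436 -0.1118]
barend [ 0.4678 -0.2884  0.1126] [-0.0389  0.9049 -1.0642 -0.2289]
low end [0.663  0.0054 0.1253] [ 0.1346 -2.8258  2.76    0.9092]
axis grip [[0.6115 0.0217 0.1413]]
```

Call:
move_arm(rows=[[0, [0, 0, -0.5], 0], [0, [0, 0, -0.5], 0], [0, [0, 0, -0.5], 0]], newtons=20)

```text
clock: 0.4
position: [0.2701, -0.5908, 0.2675]
eef_rot: [-179.9, 0.0, 24.6]
wrist_force: [0.2, -0.5, -0.4]
width: 0.0741
grasp_force: 0.0
```

```bash
cat > plan.py <<'E'
import numpy as np
def plan(cur,wps,jaw=0,step=.033):
    x=np.array(cur[:3],float);yaw=cur[3];rows=[]
    for w in wps:
        w=np.array(w,float);dy=(w[3]-yaw+180)%360-180
        for n in range(1,400):
            st=(w[:3]-x)/n
            if np.linalg.norm(st)<=step and abs(dy)/n<=5: break
        out=[]
        X=x.copy();Y=yaw;ok=True
        for i in range(n):
            a=np.radians(Y);want=x+(w[:3]-x)*(i+1)/n-X
            t=np.array([want[0]*np.cos(a)+want[1]*np.sin(a),want[0]*np.sin(a)-want[1]*np.cos(a),-want[2]])
            u=np.clip(np.round(t/.03,2),-1,1);r=round(-dy/n/5,2)
            out.append([jaw,[float(v) for v in u],r])
            t=u*.03;X+= [t[0]*np.cos(a)+t[1]*np.sin(a),t[0]*np.sin(a)-t[1]*np.cos(a),-t[2]];Y-=r*5
        print(len(out),str(out).replace(" ",""));x=X;yaw=Y
    print("end",x.round(4),round(yaw,2))
E
python3 -c "
from plan import *
plan((.2701,-.5908,.268,24.6),[(.5,-.25,.268,0),(.578,.292,.268,0),(.578,.292,.125,0)])"
```

```text
13 [[0,[0.9,-0.55,-0.0],np.float64(0.38)],[0,[0.88,-0.58,-0.0],np.float64(0.38)],[0,[0.86,-0.61,-0.0],np.float64(0.38)],[0,[0.84,-0.63,-0.0],np.float64(0.38)],[0,[0.82,-0.66,-0.0],np.float64(0.38)],[0,[0.8,-0.69,-0.0],np.float64(0.38)],[0,[0.77,-0.72,-0.0],np.float64(0.38)],[0,[0.75,-0.74,-0.0],np.float64(0.38)],[0,[0.73,-0.77,-0.0],np.float64(0.38)],[0,[0.69,-0.79,-0.0],np.float64(0.38)],[0,[0.68,-0.81,-0.0],np.float64(0.38)],[0,[0.64,-0.83,-0.0],np.float64(0.38)],[0,[0.62,-0.86,-0.0],np.float64(0.38)]]
17 [[0,[0.15,-1.0,-0.0],np.float64(-0.0)],[0,[0.15,-1.0,-0.0],np.float64(-0.0)],[0,[0.15,-1.0,-0.0],np.float64(-0.0)],[0,[0.15,-1.0,-0.0],np.float64(-0.0)],[0,[0.15,-1.0,-0.0],np.float64(-0.0)],[0,[0.16,-1.0,-0.0],np.float64(-0.0)],[0,[0.15,-1.0,-0.0],np.float64(-0.0)],[0,[0.15,-1.0,-0.0],np.float64(-0.0)],[0,[0.15,-1.0,-0.0],np.float64(-0.0)],[0,[0.15,-1.0,-0.0],np.float64(-0.0)],[0,[0.15,-1.0,-0.0],np.float64(-0.0)],[0,[0.15,-1.0,-0.0],np.float64(-0.0)],[0,[0.15,-1.0,-0.0],np.float64(-0.0)],[0,[0.15,-1.0,-0.0],np.float64(-0.0)],[0,[0.15,-1.0,-0.0],np.float64(-0.0)],[0,[0.16,-1.0,-0.0],np.float64(-0.0)],[0,[0.15,-1.0,-0.0],np.float64(-0.0)]]
5 [[0,[-0.0,-0.21,0.95],np.float64(-0.0)],[0,[-0.0,-0.22,0.96],np.float64(-0.0)],[0,[-0.0,-0.21,0.95],np.float64(-0.0)],[0,[-0.0,-0.22,0.95],np.float64(-0.0)],[0,[-0.0,-0.21,0.96],np.float64(-0.0)]]
end [0.5781 0.292  0.1249] -0.1
```

Call:
move_arm(rows=[[0, [0.9, -0.55, 0], 0.41], [0, [0.88, -0.58, 0], 0.41], [0, [0.86, -0.61, 0], 0.41], [0, [0.84, -0.63, 0], 0.41], [0, [0.82, -0.66, 0], 0.41], [0, [0.8, -0.69, 0], 0.41], [0, [0.77, -0.72, 0], 0.41], [0, [0.75, -0.74, 0], 0.41], [0, [0.73, -0.77, 0], 0.41], [0, [0.69, -0.79, 0], 0.41], [0, [0.68, -0.81, 0], 0.41], [0, [0.64, -0.83, 0], 0.41]])

```text
clock: 1.4
position: [0.4877, -0.2784, 0.2675]
eef_rot: [-180.0, 0.0, -0.1]
wrist_force: [0.9, -0.6, 0.0]
width: 0.0018
grasp_force: 0.0
```

Call:
move_arm(rows=[[0, [0.6, -0.8, 0], 0], [0, [0.15, -1, 0], 0], [0, [0.15, -1, 0], 0], [0, [0.15, -1, 0], 0], [0, [0.15, -1, 0], 0], [0, [0.15, -1, 0], 0], [0, [0.15, -1, 0], 0], [0, [0.15, -1, 0], 0], [0, [0.15, -1, 0], 0], [0, [0.15, -1, 0], 0], [0, [0.15, -1, 0], 0], [0, [0.15, -1, 0], 0]])

```text
clock: 2.4
position: [0.5546, 0.0755, 0.2674]
eef_rot: [180.0, 0.0, -0.0]
wrist_force: [0.7, -0.0, -0.3]
width: 0.0001
grasp_force: 0.0
```

Call:
move_arm(rows=[[0, [0.15, -1, 0], 0], [0, [0.15, -1, 0], 0], [0, [0.15, -1, 0], 0], [0, [0.15, -1, 0], 0], [0, [0.15, -1, 0], 0], [0, [0.15, -1, 0], 0], [0, [0, 0, 0], 0], [0, [0, 0, 0], 0]])

```text
clock: 3.07
position: [0.5811, 0.2563, 0.2668]
eef_rot: [-180.0, 0.1, 0.2]
wrist_force: [-0.6, -0.8, -0.2]
width: 0.0003
grasp_force: 0.0
```

Call:
move_arm(rows=[[0, [0, -0.6, 0.4], 0], [0, [0, -0.6, 0.9], 0], [0, [0, 0, 0.9], 0], [0, [0, 0, 0.9], 0], [0, [0, 0, 0.9], 0], [0, [0, 0, 0.7], 0], [0, [-0.5, 0, 0], 0], [0, [-0.5, 0, 0], 0], [0, [-0.5, 0, 0], 0], [0, [-0.5, 0, 0], 0], [0, [-0.5, 0, 0], 0]])

```text
clock: 3.98
position: [0.5078, 0.2887, 0.1271]
eef_rot: [-180.0, -0.1, -0.2]
wrist_force: [1.4, 0.3, 1.3]
width: 0.0002
grasp_force: 1.1
```

Call:
move_arm(rows=[[0, [-0.4, 0, 0], 0], [0, [-0.4, -0.05, 0], 0], [0, [-0.1, -0.05, 0], 0], [0, [0, 0, 0], 0]])

```text
clock: 4.32
position: [0.4792, 0.293, 0.1266]
eef_rot: [180.0, 0.0, -0.0]
wrist_force: [0.6, -0.7, 0.3]
width: 0.0005
grasp_force: 0.0
```

Call:
move_arm(rows=[[0, [-0.15, 0, 0], 0], [0, [-0.15, 0, 0], 0], [0, [0, 0, 0], 0]])

```text
clock: 4.57
position: [0.4712, 0.2929, 0.1265]
eef_rot: [-180.0, -0.0, -0.0]
wrist_force: [2.4, 1.3, -3.0]
width: 0.0002
grasp_force: 1.2
```

Call:
move_arm(rows=[[0, [-0.15, 0, 0], 0], [0, [0, 0, 0], 0]])

```text
clock: 4.73
position: [0.4704, 0.2928, 0.1269]
eef_rot: [-179.9, -0.4, -0.2]
wrist_force: [18.3, 3.4, -11.6]
width: 0.0002
grasp_force: 8.9
```

Run:
```python
from workcell import *
import cv2,numpy as np
a=read_camera("side")["image"][290:410,290:410];b=read_camera("top")["image"][260:340,160:240]
im=np.hstack([cv2.resize(x,(400,400),interpolation=cv2.INTER_CUBIC) for x in(a,b)])
cv2.imwrite("pics/l1.png",np.clip(im*1.6,0,255).astype(np.uint8))
```

```text
(no output)
```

View pics/l1.png

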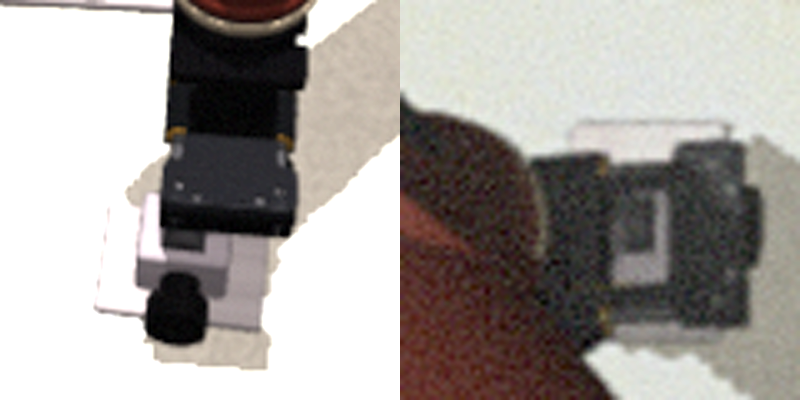

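Both views show the gripper hiding the ball. The 18 N reaction at the predicted hold position (expected 0.4685, TCP stopped at 0.4704) shows the stop is reached. Next I go to the regulator.

Call:
move_arm(rows=[[0.4, [0.5, 0, 0], 0], [0.4, [0.2, 0, -0.5], 0], [0.6, [0, 0, -1], 0], [1, [0, 0, -1], 0], [1, [0, 0, -1], 0], [1, [0, 0.5, -1], 0], [1, [0, 1, -0.2], 0], [1, [0, 1, 0], 0], [1, [0, 1, 0], 0], [1, [0, 1, 0], 0], [1, [0, 1, 0], 0], [1, [0, 1, 0], 0]])

```text
clock: 5.83
position: [0.4868, 0.0969, 0.2676]
eef_rot: [-180.0, 0.0, -0.0]
wrist_force: [1.5, -0.3, -0.4]
width: 0.0724
grasp_force: 0.0
```

Call:
move_arm(rows=[[1, [0, 1, 0], 0], [1, [0, 1, 0], 0], [1, [0, 1, 0], 0], [1, [0, 1, 0], 0], [1, [0, 1, 0], 0], [1, [0, 1, 0], 0], [1, [0, 1, 0], 0], [1, [0, 1, 0], 0], [1, [0, 1, 0], 0], [1, [-0.3, 1, 0], 0], [1, [-0.3, 1, 0], 0], [1, [-0.3, 0.8, 0], 0]])

```text
clock: 6.83
position: [0.4592, -0.2579, 0.2673]
eef_rot: [-180.0, 0.1, -0.1]
wrist_force: [0.4, 0.9, 0.6]
width: 0.0873
grasp_force: 0.0
```

Run:
```python
from workcell import *
import cv2,numpy as np,pickle
s=state();w=read_camera("wrist");pickle.dump((s,w),open("w1.pkl","wb"))
print(s["joint_positions"].round(1),s["position"],s["eef_rot"],s["wrist_force"])
cv2.imwrite("pics/w1.png",np.clip(255*(w["image"]/255.)**.55*1.2,0,255).astype(np.uint8))
a=read_camera("side")["image"][290:410,290:410]
cv2.imwrite("pics/l2.png",cv2.resize(a,(400,400)))
```

```text
[ 29.9   3.9  -5.8  96.8   0.4  79.3 -66. ] [ 0.45919046 -0.25785093  0.26725062] [-1.79968977e+02  5.19506950e-02 -9.05848189e-02] [0.37855911 0.85397743 0.5649078 ]
```

View pics/w1.png

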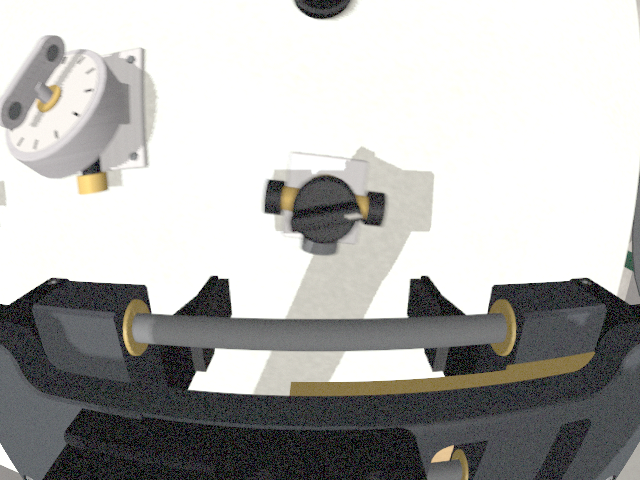

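The wrist view shows the regulator at (325,208), with the bar lying across the cap roughly left–right. A crop will sharpen the bar's angle, and I'll check the lever in the same picture.

```bash
python3 - <<'E'
import cv2,numpy as np,pickle
s,w=pickle.load(open("w1.pkl","rb"))
a=w["image"][164:254,275:375]
a=cv2.resize(a,(500,450),interpolation=cv2.INTER_CUBIC);a=np.clip(255*(a/255.)**.45*1.2,0,255).astype(np.uint8)
b=cv2.resize(cv2.imread("pics/l2.png"),(300,300));p=np.zeros((450,300,3),np.uint8);p[:300]=b
cv2.imwrite("pics/c1.png",np.hstack([a,p]))
E
cat >> h.py <<'E'
from scipy.spatial.transform import Rotation as Ro
def wray(s,w,u,v,z):
    m=w["mtx"];a=np.array([(u-m[0,2]),(v-m[1,2])])/m[0,0];r=np.hypot(*a)
    c=np.r_[a/r*np.sin(r),np.cos(r)];T=w["tool_from_camera"];R=Ro.from_euler("xyz",s["eef_rot"],degrees=True).as_matrix()
    o=R@T[:3,3]+s["position"];q=R@T[:3,:3]@c
    return o+q*(z-o[2])/q[2]
E
```

```text
(no output)
```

View pics/c1.png

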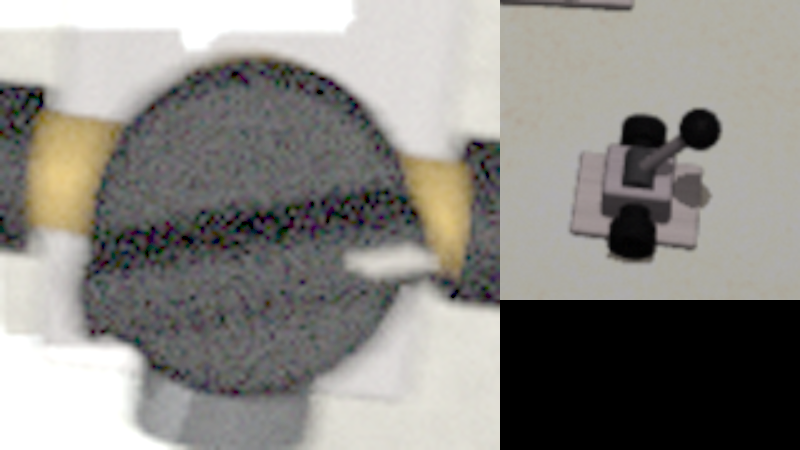

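The lever stands at hold, leaning towards the robot. In the crop, the bar's top runs from about (293,224) to (362,215), with the white mark at its right end.

Run:
```python
from h import *
s,w=pickle.load(open("w1.pkl","rb"))
A=wray(s,w,293,224.4,.115);B=wray(s,w,362,215,.115);D=A-B
print(A,B,(A+B)/2,np.linalg.norm(D),np.degrees(np.arctan2(D[1],D[0])))
print("cap",wray(s,w,275+247/5,164+225/5,.085))
```

```text
[ 0.45619573 -0.23657386  0.115     ] [ 0.46450432 -0.29661505  0.115     ] [ 0.46035002 -0.26659445  0.115     ] 0.06061334262771304 97.87864683934077
cap [ 0.46367385 -0.26435954  0.085     ]
```

Call:
move_arm(rows=[[1, [0, 0, 0], 1], [1, [0, 0, 0], 1], [1, [0, 0, 0], 1], [1, [0, 0, 0], 1], [1, [0, 0, 0], 1], [1, [0, 0, 0], 1], [1, [0, 0, 0], 1], [1, [0, 0, 0], 1], [1, [0, 0, 0], 1], [1, [0, 0, 0], 1], [1, [0, 0, 0], 1], [1, [0, 0, 0], 1]])

```text
clock: 7.93
position: [0.4604, -0.2547, 0.2674]
eef_rot: [-180.0, 0.1, -60.2]
wrist_force: [-1.2, -0.1, 0.3]
width: 0.0867
grasp_force: 0.0
```

Call:
move_arm(rows=[[1, [0, 0, 0], 1], [1, [0, 0, 0], 1], [1, [0, 0, 0], 1], [1, [0, 0, 0], 1], [1, [0.2, -0.06, 0.6], 0], [1, [0, 0, 1], 0], [1, [0, 0, 1], 0], [1, [0, 0, 1], 0], [0.8, [0, 0, 1], 0], [0.8, [0, 0, 1], 0], [0.7, [0, 0, 0.45], 0], [0.7, [0, 0, 0], 0]])

```text
clock: 8.93
position: [0.4609, -0.2593, 0.0824]
eef_rot: [179.7, 0.3, -80.0]
wrist_force: [-1.3, 0.4, -0.5]
width: 0.0677
grasp_force: 0.0
```

Call:
move_arm(rows=[[0, [0, 0, 0], 0], [0, [0, 0, 0], 0], [0, [0, 0, 0], 0], [0, [0, 0, 0], 0], [0, [0, 0, 0], 0]], newtons=15)

```text
clock: 9.35
position: [0.4635, -0.2617, 0.0871]
eef_rot: [-179.9, -0.1, -80.0]
wrist_force: [0.4, 0.1, 0.3]
width: 0.0356
grasp_force: 0.0
```

Call:
move_arm(rows=[[0, [0, 0, 0], 0], [0, [0, 0, 0], 0], [0, [0, 0, 0], 0], [0, [0, 0, 0], 0]])

```text
clock: 9.68
position: [0.4628, -0.2615, 0.0862]
eef_rot: [180.0, 0.0, -80.0]
wrist_force: [-1.7, 0.3, 2.1]
width: 0.014
grasp_force: 15.0
```

Call:
move_arm(rows=[[0, [0, 0, 0], -1], [0, [0, 0, 0], -1], [0, [0, 0, 0], -1], [0, [0, 0, 0], -1]])

```text
clock: 10.02
position: [0.4628, -0.2615, 0.0862]
eef_rot: [180.0, 0.0, -59.8]
wrist_force: [-1.3, 0.1, 2.2]
width: 0.0142
grasp_force: 15.0
```

Gripped at 14 mm and turning freely with little force.

Call:
move_arm(rows=[[0, [0, 0, 0], -1], [0, [0, 0, 0], -1], [0, [0, 0, 0], -1], [0, [0, 0, 0], -1], [0, [0, 0, 0], -1], [0, [0, 0, 0], -1], [0, [0, 0, 0], -1], [0, [0, 0, 0], -1]])

```text
clock: 10.68
position: [0.4629, -0.2614, 0.0862]
eef_rot: [-180.0, 0.0, -19.8]
wrist_force: [-1.2, -0.1, 2.4]
width: 0.0139
grasp_force: 15.0
```

```bash
python3 -c "
from workcell import *
s=state();print(s['joint_positions'].round(1),s['moment'],s['eef_rot'],s['wrist_force'])"
```

```text
[ 33.7  12.7 -10.2 109.1   2.6  58.4 -87.3] [ 0.23865379  0.25477609 -0.08698894] [-1.79992140e+02  3.00331651e-03 -1.97976745e+01] [-1.19026424 -0.12313233  2.44986276]
```

Call:
move_arm(rows=[[0, [0, 0, 0], -1], [0, [0, 0, 0], -1], [0, [0, 0, 0], -1], [0, [0, 0, 0], -1], [0, [0, 0, 0], -1], [0, [0, 0, 0], -1]])

```text
clock: 11.18
position: [0.4631, -0.2614, 0.0861]
eef_rot: [-180.0, -0.0, 10.1]
wrist_force: [2.1, 0.6, 0.4]
width: 0.019
grasp_force: 21.1
```

```bash
python3 -c "
from workcell import *
s=state();print(s['moment'],s['eef_rot'],s['wrist_force'])"
```

```text
[ 0.1535599  -0.33654564 -0.72785243] [-1.79979117e+02 -3.06685885e-02  1.01481869e+01] [2.06956728 0.5645127  0.35428922]
```

Call:
move_arm(rows=[[0, [0, 0, 0], -1], [0, [0, 0, 0], -1], [0, [0, 0, 0], -1], [0, [0, 0, 0], -1]])

```text
clock: 11.52
position: [0.4631, -0.2614, 0.0859]
eef_rot: [-180.0, -0.1, 30.1]
wrist_force: [1.7, 0.8, -4.1]
width: 0.0285
grasp_force: 38.7
```

```bash
python3 -c "
from workcell import *
s=state();print(s['moment'],s['eef_rot'],s['wrist_force'])"
```

```text
[ 0.14273678 -0.42344658 -1.54992455] [-1.79976958e+02 -6.31860452e-02  3.00582326e+01] [ 1.70076221  0.82202697 -4.09784882]
```

Call:
move_arm(rows=[[0, [0, 0, 0], -1], [0, [0, 0, 0], -1], [0, [0, 0, 0], -1], [0, [0, 0, 0], -1]])

```text
clock: 11.85
position: [0.4637, -0.2614, 0.0859]
eef_rot: [-180.0, -0.4, 49.0]
wrist_force: [9.3, 8.3, -3.9]
width: 0.0358
grasp_force: 322.8
```

```bash
python3 -c "
from workcell import *
s=state();print(s['moment'],s['eef_rot'],s['wrist_force'])"
```

```text
[  1.50264119  -1.7431629  -15.92209842] [-179.95666731   -0.39731656   49.03076177] [ 9.34166063  8.26448447 -3.94081994]
```

Overran the stop: the bar stopped at yaw of about -6° and the fingers were twisting on it. I'm releasing now.

Call:
move_arm(rows=[[1, [0, 0, 0], 0.5], [1, [0, 0, 0], 0], [1, [0, 0, 0], 0], [1, [0, 0, 0], 0], [1, [0, 0, 0], 0], [1, [0, 0, 0], 0]])

```text
clock: 12.35
position: [0.4629, -0.2615, 0.0862]
eef_rot: [180.0, 0.0, 47.5]
wrist_force: [-0.4, 0.1, 0.6]
width: 0.068
grasp_force: 0.0
```

Call:
move_arm(rows=[[1, [0, 0, 0], 1], [1, [0, 0, 0], 1], [1, [0, 0, 0], 1], [1, [0, 0, 0], 1], [1, [0, 0, 0], 1], [1, [0, 0, 0], 1], [1, [0, 0, 0], 1], [1, [0, 0, 0], 1], [1, [0, 0, 0], 1], [1, [0, 0, 0], 1], [1, [0, 0, 0], 1]])

```text
clock: 13.27
position: [0.463, -0.2615, 0.0863]
eef_rot: [180.0, -0.0, -7.7]
wrist_force: [-0.1, 0.3, -0.2]
width: 0.087
grasp_force: 0.0
```

Call:
move_arm(rows=[[0, [0, 0, 0], 0], [0, [0, 0, 0], 0], [0, [0, 0, 0], 0], [0, [0, 0, 0], 0], [0, [0, 0, 0], 0], [0, [0, 0, 0], 0], [0, [0, 0, 0], 0], [0, [0, 0, 0], 0], [0, [0, 0, 0], 0]])

```text
clock: 14.02
position: [0.4629, -0.2615, 0.086]
eef_rot: [-180.0, 0.0, -7.5]
wrist_force: [0.5, -0.1, -0.7]
width: 0.0347
grasp_force: 0.0
```

```bash
python3 -c "
from workcell import *
s=state();print(s['moment'],s['eef_rot'],s['wrist_force'])"
```

```text
[0.0638237  0.05982442 0.03298523] [-1.79996370e+02  4.64022923e-03 -7.52393255e+00] [ 0.45993566 -0.14060348 -0.71005242]
```

Call:
move_arm(rows=[[0, [0, 0, 0], 0], [0, [0, 0, 0], 0], [0, [0, 0, 0], 0], [0, [0, 0, 0], 0], [0, [0, 0, 0], -0.5], [0, [0, 0, 0], -0.4]], newtons=15)

```text
clock: 14.52
position: [0.4632, -0.2614, 0.0861]
eef_rot: [-180.0, -0.0, -3.0]
wrist_force: [2.5, 0.7, -2.1]
width: 0.0145
grasp_force: 15.9
```

```bash
python3 -c "
from workcell import *
s=state();print(s['moment'],s['eef_rot'],s['wrist_force'])"
```

```text
[ 0.11588191 -0.44321742 -0.47265996] [-1.79987512e+02 -3.67928778e-02 -2.95147643e+00] [ 2.46352167  0.68613863 -2.12200008]
```

The knob is confirmed at its anticlockwise stop: bar aligned with the regulator frame, and the moment rises. The rows can't tilt the tool, so I'll wind the key by driving the shut fingers round behind one bow arm.

```bash
cat > key.py <<'E'
from plan import *
K=np.array([.6115,.019,.1413]);y=np.radians(1.3);Rz=np.array([[np.cos(y),-np.sin(y),0],[np.sin(y),np.cos(y),0],[0,0,1]])
ex=Rz@[.866,0,-.5];ey=Rz@[0,1,0];n=Rz@[.5,0,.866]
def P(phi,r=.042,out=-.003):
    a=np.radians(phi);return tuple((K+out*n+r*(np.cos(a)*ex+np.sin(a)*ey)).round(4))
E
python3 -c "
from key import *
print(P(27),P(27,out=0))
p=P(27)
plan((.463,-.2615,.086,-3),[(.463,-.2615,.266,-3),(p[0],p[1],.266,-3),(p[0],p[1],p[2],-3)],0)
plan(p+(-3,),[P(a)+(-3,) for a in range(17,-300,-10)],0)
"
```

```text
(np.float64(0.642), np.float64(0.0388), np.float64(0.12)) (np.float64(0.6435), np.float64(0.0388), np.float64(0.1226))
6 [[0,[0.0,-0.0,-1.0],np.float64(-0.0)],[0,[0.0,-0.0,-1.0],np.float64(-0.0)],[0,[0.0,-0.0,-1.0],np.float64(-0.0)],[0,[0.0,-0.0,-1.0],np.float64(-0.0)],[0,[0.0,-0.0,-1.0],np.float64(-0.0)],[0,[0.0,-0.0,-1.0],np.float64(-0.0)]]
11 [[0,[0.49,-0.94,-0.0],np.float64(-0.0)],[0,[0.5,-0.93,-0.0],np.float64(-0.0)],[0,[0.49,-0.94,-0.0],np.float64(-0.0)],[0,[0.5,-0.94,-0.0],np.float64(-0.0)],[0,[0.49,-0.94,-0.0],np.float64(-0.0)],[0,[0.49,-0.93,-0.0],np.float64(-0.0)],[0,[0.5,-0.94,-0.0],np.float64(-0.0)],[0,[0.49,-0.94,-0.0],np.float64(-0.0)],[0,[0.5,-0.93,-0.0],np.float64(-0.0)],[0,[0.49,-0.94,-0.0],np.float64(-0.0)],[0,[0.49,-0.94,-0.0],np.float64(-0.0)]]
5 [[0,[0.0,0.0,0.97],np.float64(-0.0)],[0,[0.0,0.0,0.98],np.float64(-0.0)],[0,[0.0,0.0,0.97],np.float64(-0.0)],[0,[0.0,0.0,0.97],np.float64(-0.0)],[0,[0.0,0.0,0.98],np.float64(-0.0)]]
end [0.6419 0.0389 0.1199] -3.0
1 [[0,[0.1,0.22,0.05],np.float64(-0.0)]]
1 [[0,[0.06,0.24,0.02],np.float64(-0.0)]]
1 [[0,[0.02,0.24,0.01],np.
[... 604 characters left out ...]
,-0.08],np.float64(-0.0)]]
1 [[0,[-0.13,-0.2,-0.07],np.float64(-0.0)]]
1 [[0,[-0.1,-0.22,-0.04],np.float64(-0.0)]]
1 [[0,[-0.06,-0.23,-0.03],np.float64(-0.0)]]
1 [[0,[-0.02,-0.24,-0.0],np.float64(-0.0)]]
1 [[0,[0.01,-0.25,0.01],np.float64(-0.0)]]
1 [[0,[0.05,-0.24,0.04],np.float64(-0.0)]]
1 [[0,[0.08,-0.22,0.06],np.float64(-0.0)]]
1 [[0,[0.12,-0.2,0.07],np.float64(-0.0)]]
1 [[0,[0.14,-0.17,0.1],np.float64(-0.0)]]
1 [[0,[0.17,-0.15,0.1],np.float64(-0.0)]]
1 [[0,[0.19,-0.1,0.11],np.float64(-0.0)]]
1 [[0,[0.2,-0.07,0.12],np.float64(-0.0)]]
1 [[0,[0.21,-0.02,0.12],np.float64(-0.0)]]
1 [[0,[0.21,0.01,0.12],np.float64(-0.0)]]
1 [[0,[0.2,0.07,0.12],np.float64(-0.0)]]
end [0.6232 0.0578 0.1305] -3.0
```

Call:
move_arm(rows=[[0.6, [0, 0, 0], 0], [0.6, [0, 0, 0], 0], [0.6, [0, 0, 0], 0], [0.6, [0, 0, 0], 0], [0.6, [0, 0, -0.5], 0], [0.6, [0, 0, -0.9], 0], [0.3, [0, 0, -1], 0], [0, [0, 0, -1], 0], [0, [0, 0, -1], 0], [0, [0, 0, -1], 0], [0, [0, 0, -0.6], 0], [0, [0, 0, 0], 0]])

```text
clock: 15.52
position: [0.4646, -0.2623, 0.2707]
eef_rot: [179.8, -0.4, -3.1]
wrist_force: [-0.1, 0.8, 0.6]
width: 0.0197
grasp_force: 0.0
```

Call:
move_arm(rows=[[0, [0.5, -0.94, 0], 0], [0, [0.5, -0.94, 0], 0], [0, [0.5, -0.94, 0], 0], [0, [0.5, -0.94, 0], 0], [0, [0.5, -0.94, 0], 0], [0, [0.5, -0.94, 0], 0], [0, [0.5, -0.94, 0], 0], [0, [0.5, -0.94, 0], 0], [0, [0.49, -0.94, 0], 0], [0, [0.49, -0.94, 0], 0], [0, [0.49, -0.94, 0], 0], [0, [0, 0, 0], 0]])

```text
clock: 16.52
position: [0.6441, 0.0472, 0.2643]
eef_rot: [-179.8, 0.1, -2.6]
wrist_force: [-0.5, 0.5, -0.4]
width: 0.0005
grasp_force: 0.0
```

Run:
```python
from workcell import *
import cv2,numpy as np,pickle
s=state();w=read_camera("wrist");pickle.dump((s,w),open("w2.pkl","wb"))
print(s["position"],s["joint_positions"].round(1))
a=w["image"][100:400,120:520]
cv2.imwrite("pics/w2.png",cv2.resize(np.clip(a*1.5,0,255).astype(np.uint8),(800,600)))
```

```text
[0.64405554 0.0471885  0.26433276] [  10.8   19.7  -24.8   79.7    8.    82.4 -106.4]
```

View pics/w2.png

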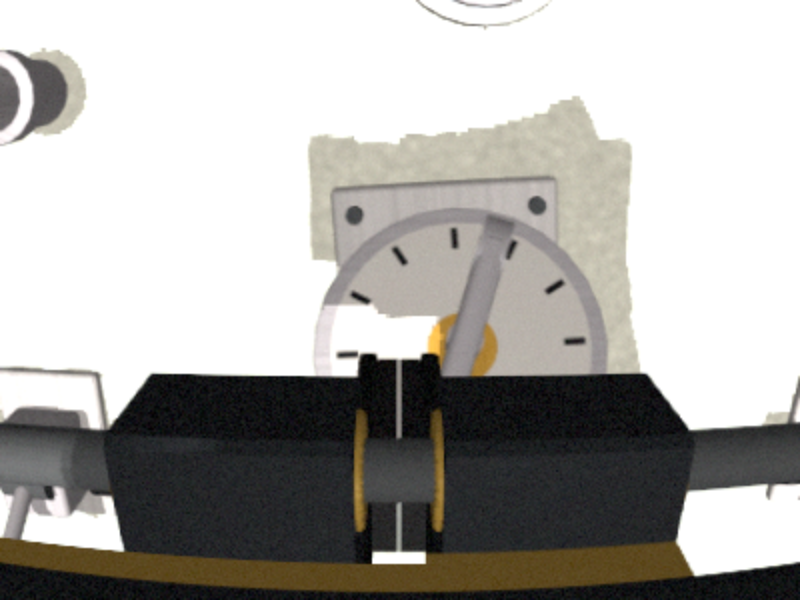

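The wrist view shows the key bow from the far end at about (498,235) to (460,370), with the brass hub at (467,345). The shut fingers are at (398,365), left of the bow.

```bash
python3 - <<'E'
from h import *
from key import *
s,w=pickle.load(open("w2.pkl","rb"))
f=lambda X,Y,z:wray(s,w,120+X/2,100+Y/2,z).round(4)
print("hub",f(467,345,.1067),"dial c pred",(K-.04*n).round(4))
print("rim L/R",f(320,345,.107),f(604,345,.107))
print("bow upper edge pts",f(493,250,.135),f(462,365,.16))
a=np.radians(-18);u=np.cos(a)*ex+np.sin(a)*ey
print("pred end",(K+.016*n+.045*u).round(4),(K+.016*n).round(4))
E
python3 -c "
from workcell import *
s=state();print(s['clock'],s['position'],s['eef_rot'])"
```

```text
hub [0.5925 0.0167 0.1067] dial c pred [0.5915 0.0185 0.1067]
rim L/R [0.5956 0.0846 0.107 ] [ 0.5888 -0.0486  0.107 ]
bow upper edge pts [0.6444 0.0076 0.135 ] [0.6053 0.023  0.16  ]
pred end [0.6569 0.0061 0.1338] [0.6195 0.0192 0.1552]
16.5667 [0.64335983 0.04401183 0.26441978] [-1.79884720e+02  1.20822816e-01 -2.72580287e+00]
```

Call:
move_arm(rows=[[0, [0, 0, 0.9], 0], [0, [0, 0, 0.9], 0], [0, [0, 0, 0.9], 0], [0, [0, 0, 0.9], 0], [0, [0, 0, 0.9], 0], [0, [0, 0, 0.3], 0], [0, [0, 0, 0], 0]])

```text
clock: 17.15
position: [0.6412, 0.0383, 0.1191]
eef_rot: [179.9, 0.3, -3.1]
wrist_force: [-0.0, 0.3, 0.5]
width: 0.0002
grasp_force: 0.0
```

Call:
move_arm(rows=[[0, [0.1, 0.22, 0.05], 0], [0, [0.06, 0.24, 0.02], 0], [0, [0.02, 0.24, 0.01], 0], [0, [-0.01, 0.24, -0.02], 0], [0, [-0.05, 0.24, -0.04], 0]])

```text
clock: 17.57
position: [0.6474, 0.0059, 0.1244]
eef_rot: [-179.8, -0.3, -3.0]
wrist_force: [3.5, 6.0, 1.6]
width: 0.0006
grasp_force: 2.9
```

Call:
move_arm(rows=[[0, [-0.08, 0.22, -0.06], 0], [0, [-0.12, 0.2, -0.07], 0], [0, [-0.14, 0.18, -0.09], 0]])

```text
clock: 17.82
position: [0.6363, -0.0134, 0.131]
eef_rot: [-179.9, -0.3, -3.0]
wrist_force: [5.1, 2.6, -0.8]
width: 0.0002
grasp_force: 2.7
```

Call:
move_arm(rows=[[0, [-0.17, 0.14, -0.11], 0], [0, [-0.19, 0.1, -0.11], 0], [0, [-0.2, 0.07, -0.12], 0]])

```text
clock: 18.07
position: [0.6193, -0.0225, 0.1413]
eef_rot: [-180.0, -0.4, -3.1]
wrist_force: [5.8, 1.2, -1.0]
width: 0.0003
grasp_force: 2.4
```

Call:
move_arm(rows=[[0, [-0.21, 0.02, -0.12], 0], [0, [-0.21, -0.01, -0.12], 0]])

```text
clock: 18.23
position: [0.6059, -0.0229, 0.1482]
eef_rot: [180.0, -0.3, -3.1]
wrist_force: [4.8, -1.3, -0.3]
width: 0.0004
grasp_force: 1.8
```

```bash
python3 -c "
from workcell import *
s=state();print(s['position'],s['moment'],s['eef_rot'],s['wrist_force'])
from key import *
print(P(-63),P(-103))"
```

```text
[ 0.60589924 -0.02288812  0.14816528] [-0.23596025 -0.85760628 -0.05241241] [179.97486022  -0.317691    -3.12082817] [ 4.80079258 -1.32744742 -0.3416038 ]
(np.float64(0.6274), np.float64(-0.0181), np.float64(0.1292)) (np.float64(0.6027), np.float64(-0.0221), np.float64(0.1434))
```

```bash
python3 -c "
from key import *
A=list(range(-111,-310,-8))
plan(P(-103)+(-3,),[P(a,r=max(.035,.042-.001*(i+1)),out=-.003-min(.004,.001*(i+1)))+(-3,) for i,a in enumerate(A)],0)
" | grep -o '\[\[.*\],n' ; python3 -c "print()"
```

```text
[[0,[-0.17,-0.07,-0.06],n
[[0,[-0.16,-0.1,-0.05],n
[[0,[-0.15,-0.12,-0.04],n
[[0,[-0.12,-0.13,-0.03],n
[[0,[-0.09,-0.15,-0.04],n
[[0,[-0.07,-0.16,-0.03],n
[[0,[-0.04,-0.16,-0.02],n
[[0,[-0.06,-0.15,-0.03],n
[[0,[-0.03,-0.16,-0.01],n
[[0,[-0.02,-0.16,0.0],n
[[0,[0.01,-0.16,0.01],n
[[0,[0.02,-0.16,0.02],n
[[0,[0.05,-0.16,0.03],n
[[0,[0.06,-0.14,0.04],n
[[0,[0.08,-0.13,0.06],n
[[0,[0.09,-0.12,0.05],n
[[0,[0.11,-0.1,0.07],n
[[0,[0.12,-0.09,0.07],n
[[0,[0.13,-0.06,0.08],n
[[0,[0.13,-0.04,0.08],n
[[0,[0.14,-0.02,0.08],n
[[0,[0.15,0.0,0.08],n
[[0,[0.14,0.03,0.08],n
[[0,[0.13,0.05,0.08],n
[[0,[0.13,0.07,0.07],n
```

Call:
move_arm(rows=[[0, [-0.17, -0.07, -0.04], 0], [0, [-0.16, -0.1, -0.03], 0], [0, [-0.15, -0.12, -0.02], 0]])

```text
clock: 18.48
position: [0.591, -0.0133, 0.15]
eef_rot: [179.9, -0.2, -3.1]
wrist_force: [2.6, -3.0, 2.0]
width: 0.0004
grasp_force: 2.2
```

Call:
move_arm(rows=[[0, [-0.12, -0.13, -0.02], 0], [0, [-0.09, -0.15, -0.03], 0], [0, [-0.07, -0.16, -0.03], 0]])

```text
clock: 18.73
position: [0.5822, 0.0016, 0.1509]
eef_rot: [180.0, -0.0, -3.1]
wrist_force: [2.8, -4.1, 0.7]
width: 0.0004
grasp_force: 1.8
```

Call:
move_arm(rows=[[0, [-0.04, -0.16, -0.02], 0], [0, [-0.06, -0.15, -0.03], 0], [0, [-0.03, -0.16, -0.01], 0]])

```text
clock: 18.98
position: [0.5789, 0.0151, 0.152]
eef_rot: [179.9, 0.0, -3.1]
wrist_force: [3.9, -6.9, -1.9]
width: 0.0005
grasp_force: 3.3
```

Call:
move_arm(rows=[[0, [-0.02, -0.16, 0], 0], [0, [0.01, -0.16, 0.01], 0]])

```text
clock: 19.15
position: [0.5787, 0.0242, 0.1515]
eef_rot: [179.9, 0.1, -3.1]
wrist_force: [0.5, -8.7, -0.7]
width: 0.0004
grasp_force: 3.2
```

Call:
move_arm(rows=[[0, [0.02, -0.16, 0.02], 0], [0, [0.05, -0.16, 0.03], 0]])

```text
clock: 19.32
position: [0.5806, 0.0333, 0.1497]
eef_rot: [179.8, 0.2, -3.1]
wrist_force: [-7.8, -20.2, 5.8]
width: 0.0005
grasp_force: 10.9
```

Call:
move_arm(rows=[[0, [0.02, -0.06, 0.01], 0], [0, [0, 0, 0], 0]])

```text
clock: 19.48
position: [0.5807, 0.0331, 0.1495]
eef_rot: [179.7, 0.3, -3.2]
wrist_force: [-6.1, -14.7, 6.5]
width: 0.0004
grasp_force: 8.1
```

Run:
```python
from workcell import *
import cv2,numpy as np
s=state();print(s["position"],s["wrist_force"],s["moment"],s["grasp_force"])
a=read_camera("side")["image"][195:305,265:375];b=read_camera("top")["image"][205:305,265:365]
im=np.hstack([cv2.resize(x,(400,400),interpolation=cv2.INTER_CUBIC) for x in(a,b)])
cv2.imwrite("pics/k2.png",np.clip(im*1.6,0,255).astype(np.uint8))
```

```text
[0.58073858 0.0331074  0.14950433] [ -6.07969851 -14.65314701   6.49742859] [-3.17803467  1.43149461 -0.11362993] 8.051888068439439
```

Call:
move_arm(rows=[[0, [0.03, -0.08, 0.01], 0], [0, [0.03, -0.08, 0.01], 0], [0, [0, 0, 0], 0]])

```text
clock: 19.83
position: [0.5813, 0.0337, 0.1492]
eef_rot: [179.4, 0.5, -3.4]
wrist_force: [-15.9, -25.4, 16.1]
width: 0.0005
grasp_force: 16.7
```

View pics/k2.png

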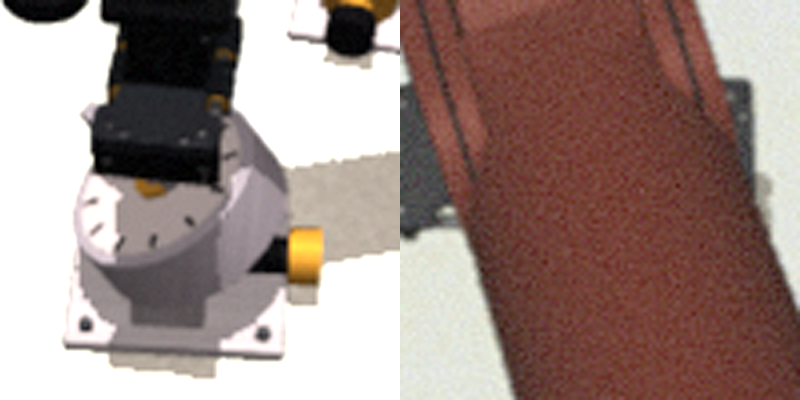

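The force is firm (about 34 N) with no more motion, and the bow end seen at side px (290,225) fits a bow at about -62 to -67°. I'm backing off, lifting and checking.

Call:
move_arm(rows=[[0, [-0.15, 0.25, -0.05], 0], [0, [-0.15, 0.25, -0.2], 0], [0, [0, 0, -0.8], 0], [0, [0, 0, -1], 0], [0, [0, 0, -1], 0], [0, [0, 0, -1], 0], [0, [-1, 0, 0], 0], [0, [-1, 0, 0], 0], [0, [-1, -1, 0], 0], [0, [0, -1, 0], 0], [0, [0, -1, 0], 0], [0, [0, -1, 0], 0]])

```text
clock: 20.83
position: [0.4906, 0.1533, 0.2717]
eef_rot: [-180.0, -0.0, -3.0]
wrist_force: [1.0, 0.1, -0.0]
width: 0.0004
grasp_force: 0.0
```

Call:
move_arm(rows=[[0, [0, -1, 0], 0], [0, [0, -1, 0], 0], [0, [0, -1, 0], 0], [0, [0, 0, 0], 0]])

```text
clock: 21.17
position: [0.4939, 0.2484, 0.2711]
eef_rot: [-179.8, 0.1, -2.5]
wrist_force: [-1.5, 0.0, 0.8]
width: 0.0007
grasp_force: 0.0
```

Run:
```python
from workcell import *
import cv2,numpy as np
s=state();print(s["position"],s["eef_rot"])
a=read_camera("side")["image"];b=read_camera("top")["image"][205:305,265:365]
p=cv2.resize(a[120:420,270:420],(300,600))
im=np.hstack([cv2.resize(b,(450,450),interpolation=cv2.INTER_CUBIC)]);q=np.zeros((600,450,3),np.uint8);q[:450]=im
cv2.imwrite("pics/k3.png",np.clip(np.hstack([q,p])*1.5,0,255).astype(np.uint8))
```

```text
[0.49389054 0.248413   0.2711381 ] [-1.79778869e+02  1.30635687e-01 -2.51634243e+00]
```

View pics/k3.png

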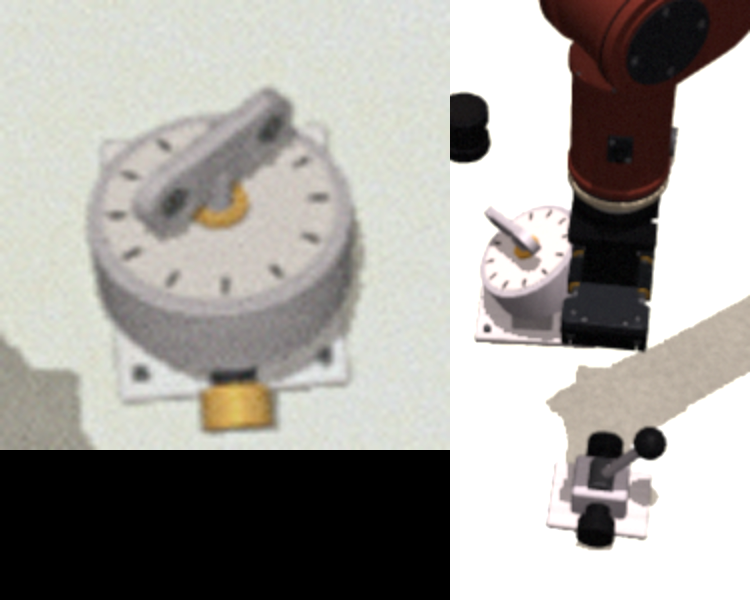

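The top crop shows the bow at about -49° (holes at about top (325,233) and (304,250)), and the lever is still at hold. To be sure this is the key's stop and not a jam, I'll push the other arm too.

```bash
python3 -c "
from workcell import *
s=state();c=tuple(s['position'])+(-3.,);print(c)
from key import *
p=P(0)
plan(c,[(p[0],p[1],.27,-3),p+(-3,)],0)
plan(p+(-3,),[P(a)+(-3,) for a in range(-6,-60,-6)],0)
"|sed 's/np.float64(-0.0)/0/g'
```

```text
(np.float64(0.4952651683459614), np.float64(0.2430857608921532), np.float64(0.27093704427214144), -3.0)
9 [[0,[0.6,0.8,0.0],0],[0,[0.6,0.79,0.01],0],[0,[0.61,0.8,0.0],0],[0,[0.6,0.8,0.0],0],[0,[0.6,0.79,0.01],0],[0,[0.6,0.8,0.0],0],[0,[0.61,0.8,0.0],0],[0,[0.6,0.79,0.01],0],[0,[0.6,0.8,0.0],0]]
5 [[0,[0.0,-0.0,1.0],0],[0,[0.0,-0.0,1.0],0],[0,[0.0,-0.0,1.0],0],[0,[0.0,-0.0,1.0],0],[0,[0.0,-0.0,1.0],0]]
end [0.6464 0.0198 0.12  ] -3.0
1 [[0,[0.0,0.15,-0.0],0]]
1 [[0,[-0.0,0.14,-0.02],0]]
1 [[0,[-0.03,0.15,-0.01],0]]
1 [[0,[-0.03,0.14,-0.03],0]]
1 [[0,[-0.05,0.13,-0.03],0]]
1 [[0,[-0.06,0.13,-0.04],0]]
1 [[0,[-0.07,0.12,-0.05],0]]
1 [[0,[-0.08,0.11,-0.05],0]]
1 [[0,[-0.1,0.1,-0.06],0]]
end [ 0.632  -0.0146  0.1264] -3.0
```

Call:
move_arm(rows=[[0, [0.6, 0.8, 0], 0], [0, [0.6, 0.8, 0], 0], [0, [0.6, 0.8, 0], 0], [0, [0.6, 0.8, 0], 0], [0, [0.6, 0.8, 0], 0], [0, [0.6, 0.8, 0], 0], [0, [0.61, 0.8, 0], 0], [0, [0.61, 0.78, 0], 0], [0, [0.61, 0.78, 0], 0], [0, [0, 0, 0], 0], [0, [0, 0, 0], 0]])

```text
clock: 22.18
position: [0.6479, 0.0148, 0.2704]
eef_rot: [180.0, 0.1, -3.3]
wrist_force: [-0.9, 0.2, -0.1]
width: 0.0004
grasp_force: 0.0
```

Call:
move_arm(rows=[[0, [0, 0, 1], 0], [0, [0, 0, 1], 0], [0, [0, 0, 1], 0], [0, [0, 0, 1], 0], [0, [0, 0, 1], 0], [0, [0, 0, 0], 0], [0, [0, 0, 0], 0]])

```text
clock: 22.77
position: [0.6468, 0.02, 0.1196]
eef_rot: [-179.9, 0.1, -2.9]
wrist_force: [2.5, 3.1, -0.4]
width: 0.0005
grasp_force: 1.3
```

Call:
move_arm(rows=[[0, [0, 0.15, 0], 0], [0, [0, 0.14, -0.02], 0], [0, [-0.03, 0.15, -0.01], 0]])

```text
clock: 23.02
position: [0.6479, 0.0146, 0.1231]
eef_rot: [-179.3, -0.3, -2.6]
wrist_force: [15.5, 31.2, -12.3]
width: -0.0001
grasp_force: 15.2
```

Call:
move_arm(rows=[[0, [-0.03, 0.14, -0.03], 0], [0, [0, 0, 0], 0]])

```text
clock: 23.18
position: [0.6478, 0.0132, 0.1247]
eef_rot: [-179.2, -0.4, -2.5]
wrist_force: [16.2, 27.7, -8.1]
width: 0.0005
grasp_force: 24.6
```

A second push on the other arm is rigid too (about 33 N, far above the winding torque), so the key is at its stop. Now the lever.

Call:
move_arm(rows=[[0, [0.1, -0.7, 0], 0], [0, [0, 0, -0.8], 0], [0, [0, 0, -1], 0], [0, [0, 0, -1], 0], [0, [0, 0, -1], 0], [0, [0, 0, -1], 0], [0, [0, 0, 0], 0], [0, [0, 0, 0], 0]])

```text
clock: 23.85
position: [0.6496, 0.0224, 0.2696]
eef_rot: [-180.0, -0.2, -3.0]
wrist_force: [0.0, 0.4, -0.4]
width: 0.0005
grasp_force: 0.0
```

```bash
python3 -c "
from workcell import *
s=state();c=tuple(s['position'])+(s['eef_rot'][2],);print(c)
from key import *
plan(c,[(.388,.294,.265,0),(.388,.294,.125,0)],0)
"|sed 's/np.float64(\(-*[0-9.]*\))/\1/g'
```

```text
(0.6495688872772839, 0.02238293199231542, 0.26957461429641055, -2.9693860602294473)
12 [[0,[-0.76,-0.72,0.01],-0.05],[0,[-0.77,-0.72,0.02],-0.05],[0,[-0.75,-0.72,0.01],-0.05],[0,[-0.76,-0.72,0.01],-0.05],[0,[-0.75,-0.73,0.01],-0.05],[0,[-0.75,-0.73,0.02],-0.05],[0,[-0.75,-0.74,0.01],-0.05],[0,[-0.74,-0.74,0.01],-0.05],[0,[-0.74,-0.74,0.01],-0.05],[0,[-0.73,-0.75,0.02],-0.05],[0,[-0.74,-0.75,0.01],-0.05],[0,[-0.73,-0.75,0.01],-0.05]]
5 [[0,[0.0,0.0,0.93],0.0],[0,[0.0,0.0,0.94],0.0],[0,[0.0,0.0,0.93],0.0],[0,[0.0,0.0,0.94],0.0],[0,[0.0,0.0,0.93],0.0]]
end [0.3879 0.2941 0.125 ] 0.03
```

Call:
move_arm(rows=[[0, [-0.76, -0.72, 0.01], -0.05], [0, [-0.76, -0.72, 0.01], -0.05], [0, [-0.76, -0.72, 0.01], -0.05], [0, [-0.76, -0.72, 0.01], -0.05], [0, [-0.75, -0.73, 0.01], -0.05], [0, [-0.75, -0.73, 0.01], -0.05], [0, [-0.75, -0.73, 0.01], -0.05], [0, [-0.74, -0.74, 0.01], -0.05], [0, [-0.74, -0.74, 0.01], -0.05], [0, [-0.74, -0.75, 0.01], -0.05], [0, [-0.74, -0.75, 0.01], -0.05], [0, [-0.73, -0.75, 0.01], -0.05]])

```text
clock: 24.85
position: [0.3853, 0.2935, 0.2621]
eef_rot: [179.9, 0.1, 0.0]
wrist_force: [0.9, 0.7, -0.5]
width: 0.0002
grasp_force: 0.0
```

Call:
move_arm(rows=[[0, [0, 0, 0], 0], [0, [0, 0, 0.93], 0], [0, [0, 0, 0.93], 0], [0, [0, 0, 0.93], 0], [0, [0, 0, 0.93], 0], [0, [0, 0, 0.93], 0], [0, [0, 0, 0], 0]])

```text
clock: 25.43
position: [0.3841, 0.2902, 0.1183]
eef_rot: [179.7, 0.5, -0.0]
wrist_force: [-0.3, -0.7, -0.2]
width: 0.0004
grasp_force: 0.0
```

Call:
move_arm(rows=[[0, [0.5, -0.05, 0], 0], [0, [0.5, 0, 0], 0], [0, [0.4, 0, 0], 0], [0, [0.4, 0, 0], 0], [0, [0.4, 0, 0], 0], [0, [0.4, 0, 0], 0], [0, [0.4, 0, 0], 0], [0, [0.4, 0, 0], 0], [0, [0.3, 0, 0], 0], [0, [0, 0, 0], 0]])

```text
clock: 26.27
position: [0.5007, 0.2939, 0.1234]
eef_rot: [-180.0, 0.0, -0.1]
wrist_force: [0.6, -0.6, 0.2]
width: 0.0009
grasp_force: 0.0
```

Call:
move_arm(rows=[[0, [0.15, 0, 0], 0], [0, [0.15, 0, 0], 0], [0, [0, 0, 0], 0]])

```text
clock: 26.52
position: [0.508, 0.2946, 0.1238]
eef_rot: [-180.0, 0.0, -0.0]
wrist_force: [-0.9, 0.2, -1.1]
width: 0.0005
grasp_force: 0.4
```

Call:
move_arm(rows=[[0, [0.15, 0, 0], 0], [0, [0, 0, 0], 0]])

```text
clock: 26.68
position: [0.5104, 0.2949, 0.1236]
eef_rot: [180.0, 0.2, 0.0]
wrist_force: [-8.7, -1.5, 2.2]
width: 0.0008
grasp_force: 4.3
```

Call:
move_arm(rows=[[0, [0.1, 0, 0], 0], [0, [0, 0, 0], 0]])

```text
clock: 26.85
position: [0.5108, 0.2949, 0.1235]
eef_rot: [179.9, 0.4, 0.1]
wrist_force: [-18.9, -4.1, 9.6]
width: 0.0009
grasp_force: 9.6
```

Firm stop at the expected spot. I'm backing off, lifting clear towards the robot, and taking a last check.

Call:
move_arm(rows=[[0, [-0.6, 0, 0], 0], [0, [-0.6, 0, 0], 0], [0, [0, 0, -0.8], 0], [0, [0, 0, -1], 0], [0, [0, 0, -1], 0], [0, [0, 0, -1], 0], [0, [0, 0, -1], 0], [0, [0, 1, 0], 0], [0, [0, 1, 0], 0], [0, [0, 1, 0], 0], [0, [0, 1, 0], 0], [0, [0, 0, 0], 0]])

```text
clock: 27.85
position: [0.4806, 0.1682, 0.2685]
eef_rot: [179.8, -0.1, -0.4]
wrist_force: [1.1, -0.3, 0.4]
width: 0.0004
grasp_force: 0.0
```

Run:
```python
from workcell import *
import cv2,numpy as np
s=state();print(s["position"],s["wrist_force"])
a=read_camera("side")["image"][100:430,190:440]
cv2.imwrite("pics/f.png",np.clip(cv2.resize(a,(450,594))*1.4,0,255).astype(np.uint8))
```

```text
[0.48061103 0.16817896 0.26847966] [ 1.08417674 -0.28495525  0.43129154]
```

View pics/f.png

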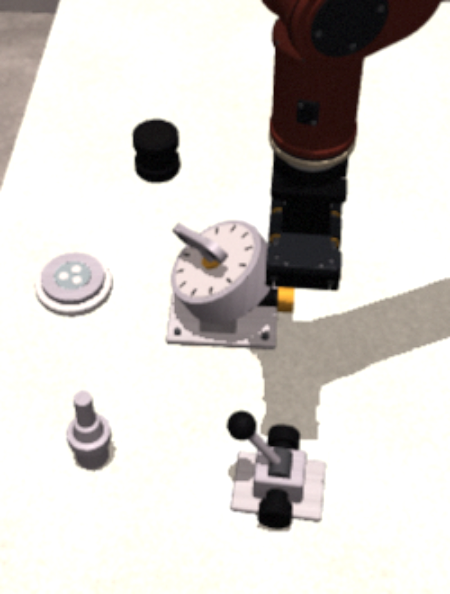

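The side view shows the lever at run (ball at (241,425), leaning away), the key wound, and the nozzle, coupling and lamp still in place.

```bash
python3 -c "
from workcell import *
print(hand_in())"
```

```text
the job is handed in; nothing more can be done
None
```

Job handed in at about 28 s: lever pulled to hold, regulator knob turned to its anticlockwise stop, key wound to its stop, lever pushed to run, and nothing else moved. I overran the knob's stop by about 50° before letting go, and the fingers briefly read 323 N on the bar (wrist force about 13 N, no damage seen).

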